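Hold the lid ready over the box on the downdraft unit

ROBOT

A 6-joint arm with a two-finger parallel gripper is mounted at the origin on the work surface. World frame = base frame: x ahead of the robot, y to its left, z up, the work surface at z = 0. Lengths are in m, angles in rad, forces in N, time in s.
With the tool pointing down it reaches from about 0.325 to 0.925 m from the base axis. Payload 3.1 kg.
Tool frame: the origin (TCP) lies midway between the tips of the shut fingers; the grasp point (between the pads) lies 19 mm behind it; z points along the fingers, y is the line along which they close (so a half turn about z gives the same grasp; the last joint's range is limited). The gripper opens to 85 mm and grips with 20 to 120 N. Pads are 22 mm wide; open, the fingers measure 114 mm over their backs; the gripper's body (76 mm by 85 mm) begins 54 mm behind the grasp point. The pads swing forward as they close: fully open they stand 13 mm farther back than shut.
Start: joints at [-1.369, 0.217, 1.613, -0, 1.311, -0.112], TCP at [0.193, -0.594, 0.231] pointing down, gripper open.
Joint ranges: [-2.75, 2.75], [-0.78, 2.1], [0.31, 2.55], [-1.13, 4.27], [0.13, 2.63], [-2.58, 2.58]. Speed limits (rad/s): [2.79, 2.79, 3.14, 3.14, 3.14, 3.14].

INTERFACE

Orientations are given as a unit quaternion [x, y, z, w].
In Python, from plant import ctrl gives the robot as it stands. Calls block until the motion is done:
- ctrl.move_to(position, orientation): joint-space move of the TCP to a pose.
- ctrl.move_linear(position, attitude=None, max_speed=0.15, f_stop=None): straight line of the TCP; attitude=None keeps the orientation; max_speed is the mean speed in m/s. With f_stop (N) it stops when the force on the tool has changed by that much, and returns True; else False.
- ctrl.set_joints(angles): joint-space move.
- ctrl.gripper_to(opening): finger opening in m; the grip force is fixed at half the most; returns when the fingers have stopped.
- ctrl.sleep(seconds).
- ctrl.inverse_kinematics(position, orientation): joint angles nearest the present ones, or None.
- ctrl.read_camera(name): name is "scene" or "side" or "wrist"; returns the picture (480x640x3 uint8, red, green, blue); there is no depth.
- ctrl.camera_params(name): a dict with "intrinsics" (3x3 intrinsics, pixels), "extrinsics" (4x4, takes a point from world to camera coordinates). Camera axes: x right, y down, z forward; pixel columns grow to the right and rows downward; lengths in m; the calibration is good to about 2 mm. The wrist camera is an equidistant fisheye: a pixel r from the principal point sees the ray r / f radians off the axis. A picture is of the moment at which its call begins: read the wrist's pose just before it. camera_params takes no time and is no camera call; for the wrist camera it gives the pose at the moment of the call.
A pose or a line that the arm cannot do raises ctrl.Unreachable and nothing moves.
- ctrl.sign_off(): hands the job in; it is judged then, once.
Trained networks look in the newest picture that a camera, given by its name, has taken for a name from the list of things; names that differ only in an ending like _2 or _b are one class to them, and where a whole thing is asked for, a point or a joint stands for the part that bears it (a point fixed in the world has none). Each returns a list of dicts, best first, with "confidence" (0 to 1); they miss things now and then, are a little off and sometimes report something else, mostly with a low value. They report only what shows in the picture. A call takes as long as a camera call. They do not tell look-alikes from the thing itself.
- ctrl.spot_in(target, camera): "position" ([x, y, z] in m, in world coordinates, good to about 4 mm: the middle of the surface that is visible of it).
- ctrl.outline_of(target, camera): "pixels" (480x640 bool, what is visible of it).
- ctrl.tip_of(target, camera): "position" ([x, y, z] in m, in world coordinates, good to about 4 mm: a listed point, or the origin of a listed thing).
Readings, each from a call of its own:
- ctrl.read_time_s(): time.
- ctrl.read_qpos(): joint angles.
- ctrl.read_qd(): joint speeds.
- ctrl.read_tau(): joint torques, N m.
- ctrl.read_tcp_pos(): TCP position.
- ctrl.read_tcp_rot(): TCP orientation.
- ctrl.read_wrist_force(): force on the tool from outside, world axes, zero at the start.
- ctrl.read_wrist_torque(): the same for the moment, N m.
- ctrl.read_width(): finger opening in m.
- ctrl.read_gripper_force(): force on a finger pad.
Only numpy, scipy, OpenCV 4.12 (cv2) and the standard library are available. Lean on these libraries where they do the work, as an engineer would, in place of code of your own. Each camera call takes 0.05 s, during which the arm holds its last target. There are 200 camera calls.

TASK

We are about to glue the small plywood box standing on the downdraft extraction unit: first turn the unit's suction dial up to 6 on its scale (eleven marks, 0 to 10), while the lid still lies where it is. Then pick up the oblong lid that fits the box (not the square one) and bring it across, clear of everything that stands between, to hover level and centred over the box, edges lined up with the box's, with a gap of about 1 cm above the rim and never touching the box. Disturb nothing else on the bench, leave the box where it stands and the dial at 6, and finish still holding the lid steady there: do not put it down or let go.

Things in the scene. Friction and masses are not known exactly. Their poses are not given: they have to be found in the camera images.
- dial (a joint): suction dial of the downdraft unit, rad; 0 at mark 0, grows clockwise seen from above, 0.4 rad per mark (mark 6 = 2.4, mark 10 = 4.0 = stop). Light friction (about 0.03 N m), stays where left. Starts somewhere between marks 1 and 5
- station: downdraft extraction unit, fixed: grey case 260 x 380 x 60 mm (x, y, z), origin at the centre of its underside. The box stands on the perforated top on its +y part; the dial, on the white panel at its -y end, is ringed by 11 black marks (0, 5 and 10 longer). At mark 5 the pointer points along the unit's +x, at mark 0 2.0 rad anticlockwise from there. An exhaust stub juts out at +x
- dial_grip (a point): on the dial's vertical axis, at the height to grip: 28 mm above the unit's top (88 mm above the work surface). The dial is a black bar knob: bar 44 mm long, 12 mm thick, from 8 to 36 mm above the unit's top, over a skirt 48 mm across and 5 mm high. The point turns with the dial: x along the bar towards the end with the white pointer line, z up
- lid_center (a point): centre of the oblong plywood lid, half-way up its 50 mm. Its underside, 25 mm below, is a lip 114 x 84 x 4 mm that fits inside the box; above it the panel, 130 (x) x 100 (y) x 6 mm; then the upright handle in the middle, 60 mm long (x), 12 mm thick (y), from 15 mm below this point to 25 mm above it. z up; same after half a turn. 80 to 150 g, lies on the work surface
- box_rim (a point): centre of the mouth of the open plywood box, at the height of its rim. The box is 130 x 100 mm outside and 60 mm high, walls 5 mm, mass about 0.3 kg, standing loose on the unit (rim 120 mm above the work surface). x along the 130 mm side, y along the 100 mm side, z up
- square_lid_center (a point): centre, half-way up, of the square lid, which belongs to another box and is to be left alone: panel 100 x 100 mm, otherwise made like the oblong lid with the same handle, 50 mm high in all
- card_holder: wooden block 160 x 45 x 35 mm (x, y, z) with cards standing in it up to 115 mm high, between the lids and the unit; origin at the centre of its underside
- glue_bottle: white bottle with black cap, 52 mm diameter, 145 mm high, between the lids and the unit; origin at the centre of its underside
- pencil_cup: steel cup 68 mm diameter, 95 mm high, with pencils up to 135 mm high, between the lids and the unit; origin at the centre of its underside
- gear: flat plywood gear, 86 mm diameter, 6 mm thick, lying near the lids; origin at the centre of its underside
- fob: wooden key fob 70 x 34 x 18 mm with a steel ring, lying near the lids; origin at the centre of its underside
Things that resemble listed ones, but are neither listed nor needed, are in the scene too. Leave any green look-alike of the part that bears lid_center alone.

How it is judged:
By the outcome, as a careful person would: the job done as asked, in the order asked, and still so for the second after the job is handed in, while the arm keeps its last pose, push and grip.
It also fails if it takes over 72 s, if anything falls off the work surface, if the arm or the gripper's body presses on something with over 40 N, if the wrist force passes 120 N, or if a joint passes its speed limit or range.

## Working session

There is one attempt and no reset: what is moved stays moved. The work goes in short steps, each a Python script; the robot and the scene stay as the last script left them, time stands still between calls to the robot, and variables do not carry over. Pictures are saved under pics/ and viewed, at most 10 in all, crops included, and the job is handed in when it is done.

```bash
ls; mkdir -p pics; python3 - <<'E'
from plant import ctrl
import cv2,numpy as np
ims=[]
for c in("scene","side"):
    im=ctrl.read_camera(c); cv2.imwrite(f"pics/{c}0.png",im[...,::-1])
    for t in("dial_grip","lid_center","box_rim","square_lid_center","station","card_holder","glue_bottle","pencil_cup","gear","fob"):
        print(c,t,[(np.round(d["position"],3).tolist(),round(d["confidence"],2)) for d in ctrl.tip_of(t,c)][:4])
E
```

```text
pics
scene dial_grip [([0.551, -0.053, 0.002], 0.7), ([0.489, 0.104, 0.088], 0.49)]
scene lid_center [([0.22, -0.322, 0.024], 0.93), ([0.44, -0.396, 0.025], 0.68)]
scene box_rim [([0.53, 0.292, 0.117], 0.87)]
scene square_lid_center [([0.653, -0.213, 0.023], 0.78), ([0.488, 0.102, 0.085], 0.38)]
scene station [([0.527, 0.23, -0.003], 0.57)]
scene card_holder [([0.551, -0.053, 0.004], 0.62), ([0.488, 0.103, 0.086], 0.3)]
scene glue_bottle [([0.382, -0.066, 0.001], 0.83)]
scene pencil_cup [([0.708, -0.062, -0.002], 0.71), ([0.49, 0.105, 0.087], 0.56)]
scene gear [([0.444, -0.183, 0.002], 0.96), ([0.526, 0.228, 0.001], 0.61), ([0.66, -0.416, -0.005], 0.16)]
scene fob [([0.661, -0.416, -0.004], 0.97)]
side dial_grip [([0.488, 0.102, 0.087], 0.71), ([0.66, -0.413, 0.003], 0.63)]
side lid_center [([0.44, -0.4, 0.026], 0.91)]
side box_rim [([0.528, 0.294, 0.124], 0.71)]
side square_lid_center [([0.653, -0.211, 0.022], 0.83)]
side station []
side card_holder [([0.554, -0.05, -0.002], 0.79), ([0.486, 0.102, 0.088], 0.54)]
side glue_bottle [([0.387, -0.055, -0.002], 0.81)]
side pencil_cup [([0.709, -0.069, 0.0], 0.55)]
side gear [([0.444, -0.192, 0.005], 0.76)]
side fob [([0.662, -0.414, 0.001], 0.73)]
```

View pics/scene0.png

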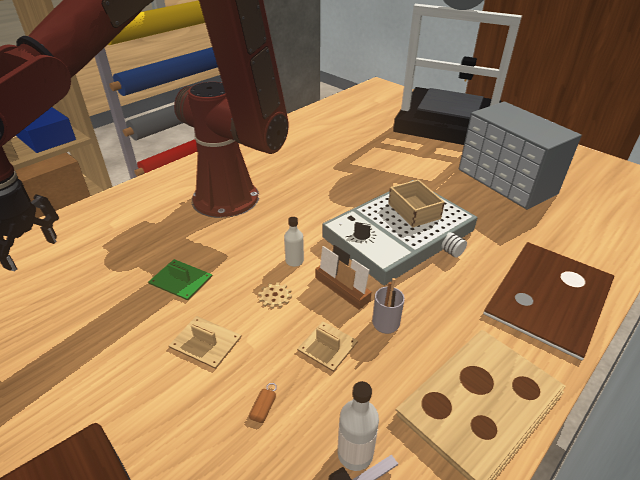

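View pics/side0.png

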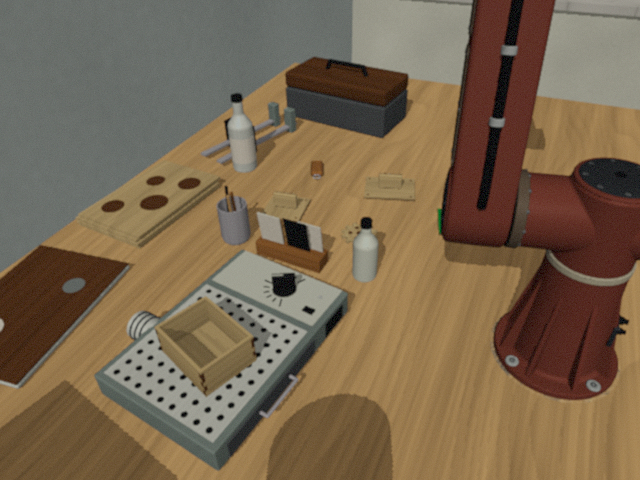

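The scene view shows the oblong lid at about (205,342), the green look-alike at (180,278), the square lid at (327,347), the dial at (360,230) and the box at (416,203). The side view agrees, so the network positions are credible. Next I'll look from above at the lid, then at the dial and box.

```bash
cat > h.py <<'E'
from plant import ctrl
import numpy as np, cv2
from scipy.spatial.transform import Rotation as Rn
def down(psi):  # tool z down, tool y (closing line) at world angle psi
    c,s=np.cos(psi),np.sin(psi)
    return Rn.from_matrix(np.array([[-s,c,0],[c,s,0],[0,0,-1]])).as_quat()
def best(psi,p):  # half-turn choice with the last joint nearest 0
    o=[(abs(j[5]),q) for a in(psi,psi+np.pi) for q in[down(a)] if (j:=ctrl.inverse_kinematics(p,q)) is not None]
    return min(o,key=lambda t:t[0])[1]
def shot():
    P=ctrl.camera_params("wrist"); return ctrl.read_camera("wrist"),P
def proj(X,P):
    K,E=np.array(P["intrinsics"]),np.array(P["extrinsics"])
    c=X@E[:3,:3].T+E[:3,3]; r=np.hypot(c[...,0],c[...,1]); th=np.arctan2(r,c[...,2])
    k=th/np.maximum(r,1e-9)
    return np.stack([K[0,0]*c[...,0]*k+K[0,2],K[1,1]*c[...,1]*k+K[1,2]],-1)
def ortho(im,P,cx,cy,z,w,h,mm=0.5):
    """top view of plane z: columns = +x, rows = -y, mm per px"""
    n,m=int(w*1000/mm),int(h*1000/mm)
    X,Y=np.meshgrid(cx+(np.arange(n)-n/2)*mm/1000,cy-(np.arange(m)-m/2)*mm/1000)
    uv=proj(np.stack([X,Y,np.full_like(X,z)],-1),P).astype(np.float32)
    return cv2.remap(im,uv[...,0],uv[...,1],cv2.INTER_LINEAR)
def save(n,im): cv2.imwrite(f"pics/{n}.png",im[...,::-1])
E
python3 - <<'E'
from h import *
q=ctrl.read_tcp_rot(); R=Rn.from_quat(q).as_matrix(); print("psi",np.arctan2(R[1,1],R[0,1]))
C=np.linalg.inv(np.array(ctrl.camera_params("wrist")["extrinsics"])); 
print("cam in tool",R.T@(C[:3,3]-ctrl.read_tcp_pos()), "cam axes in tool",(R.T@C[:3,:3]).round(2).tolist())
p=[.44,-.398,.30]; ctrl.move_to(p,best(np.pi/2,p)); ctrl.sleep(.3)
im,P=shot(); print([ (d["position"],d["confidence"]) for d in ctrl.tip_of("lid_center","wrist")])
A=ortho(im,P,.44,-.398,.010,.2,.2)
p=[.488,.17,.36]; ctrl.move_to(p,best(np.pi/2,p)); ctrl.sleep(.3)
im,P=shot(); np.savez("d.npz",im=im,E=P["extrinsics"],K=P["intrinsics"])
for t in("dial_grip","box_rim","station"): print(t,[ (np.round(d["position"],3),d["confidence"]) for d in ctrl.tip_of(t,"wrist")])
B=ortho(im,P,.527,.22,.060,.4,.46,1); C=ortho(im,P,.527,.293,.12,.2,.2)
save("rect1",np.hstack([np.vstack([A,np.zeros((60,400,3),np.uint8)]),B])); save("box1",C); save("lid1",A)
print(ctrl.read_time_s(),ctrl.read_qpos())
E
```

```text
psi -1.25704205320545
cam in tool [ 7.96125171e-02  1.01797946e-04 -1.41624504e-01] cam axes in tool [[-0.0, -0.95, -0.31], [1.0, 0.0, -0.0], [0.0, -0.31, 0.95]]
[([0.2272, -0.3231, 0.028], 0.93), ([0.4418, -0.3997, 0.0253], 0.82)]
dial_grip [(array([0.492, 0.101, 0.086]), 0.68)]
box_rim [(array([0.53 , 0.295, 0.118]), 0.89)]
station [(array([0.528, 0.232, 0.001]), 0.66)]
5.2833 [ 1.99134185e-01 -9.46781003e-02  1.70316958e+00  1.70541794e-05
  1.53314782e+00 -1.37143134e+00]
```

View pics/rect1.png

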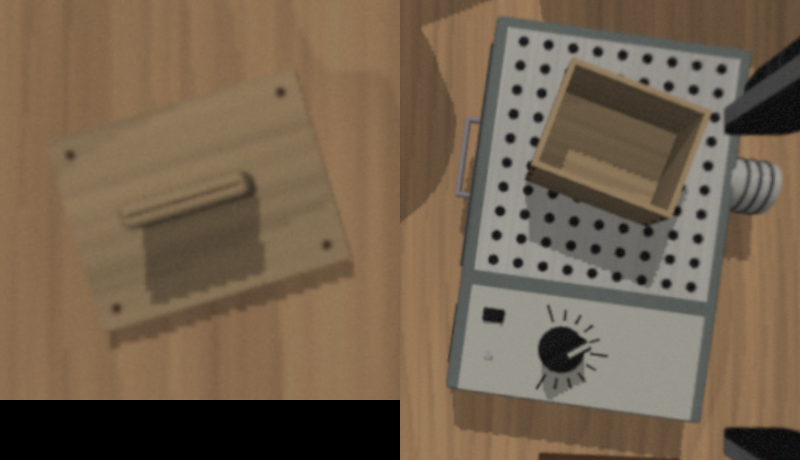

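The rectified view shows the lid panel corners at (50,145), (293,70), (352,262) and (105,332). That gives a yaw of about 16.6° and a centre of about (0.440, -0.399). The unit's yaw is about -8° and the box's about -22°. The dial pointer at (580,350) sits near mark 3.5. One enlarged view for the dial and box comes next.

```bash
python3 - <<'E'
from h import *
d=np.load("d.npz"); im=d["im"]; P=dict(extrinsics=d["E"],intrinsics=d["K"])
a=ortho(im,P,.489,.1025,.060,.1,.1,1/3); b=ortho(im,P,.489,.1025,.096,.1,.1,1/3); c=ortho(im,P,.529,.293,.12,.2,.2,2/3)
e=ortho(im,P,.527,.22,.060,.4,.46,2/3)
print(e.shape)
g=cv2.resize(ortho(im,P,.527,.22,.060,.4,.46,1.5),(267,300))
save("dial2",np.vstack([np.hstack([a,b]),np.hstack([c,c*0])]))
# white holes-free panel fit at z=.06: station top outline by saturation
hsv=cv2.cvtColor(e,cv2.COLOR_RGB2HSV)
m=cv2.morphologyEx(((hsv[...,1]<60)&(hsv[...,2]>110)).astype(np.uint8),cv2.MORPH_OPEN,np.ones((5,5)))
n,l,s,_=cv2.connectedComponentsWithStats(m)
for i in range(1,n):
    if s[i,4]>8000:
        cs,_=cv2.findContours((l==i).astype(np.uint8),0,2); r=cv2.minAreaRect(max(cs,key=len))
        print("x,y",.527+(r[0][0]-300)*2/3e3,.22-(r[0][1]-345)*2/3e3,"size mm",np.array(r[1])*2/3,"ang",r[2])
E
```

```text
(690, 600, 3)
x,y 0.5340199381510417 0.28610750325520834 size mm [236.92456055 246.87691243] ang 7.95308256149292
x,y 0.5076771240234376 0.09807454427083333 size mm [236.39648438 106.22205607] ang 7.9893269538879395
```

View pics/dial2.png

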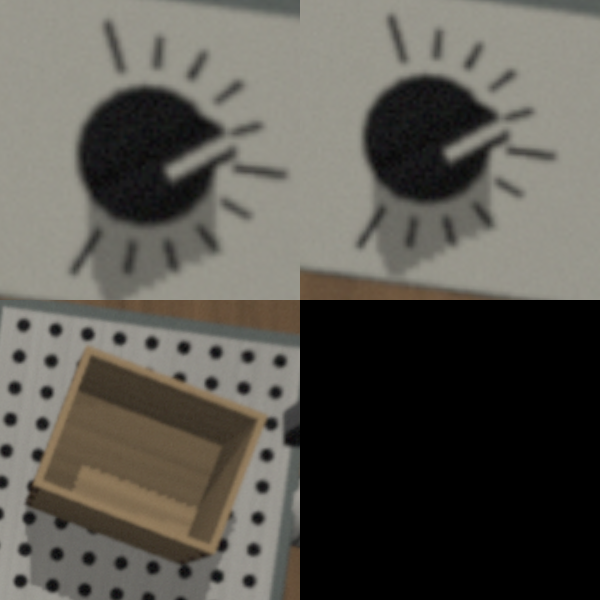

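Box rim corners are (88,348), (268,416), (213,556) and (36,487). This puts the centre at (0.530, 0.292) with a yaw of -21°, and the sides measure 128 × 100 mm as expected. The marks converge at (147,156), so the dial axis is at (0.488, 0.100). The pointer angle is about 26.5°, which is mark 3.5. Next I turn the dial.

```bash
python3 - <<'E'
from h import *
st=-np.deg2rad(7.97); p=np.array([.4881,.1003,.0705]); up=p+[0,0,.08]
a0=np.deg2rad(26.5)+np.pi/2; a1=st-0.4+np.pi/2
def mx(s): return max(abs(ctrl.inverse_kinematics(p,down(a+s))[5]) if ctrl.inverse_kinematics(p,down(a+s)) is not None else 9 for a in(a0,a1))
s=min((0,np.pi),key=mx); print(s,mx(s))
ctrl.move_to(up,down(a0+s)); ctrl.gripper_to(.05)
print("stop",ctrl.move_linear(p,None,.06,f_stop=8)); print(ctrl.read_tcp_pos())
ctrl.gripper_to(0); print("w",ctrl.read_width(),ctrl.read_gripper_force(),ctrl.read_wrist_force(),ctrl.read_wrist_torque())
j=np.array(ctrl.read_qpos()); t=ctrl.inverse_kinematics(p,down(a1+s)); print(j,t)
n=np.array(ctrl.inverse_kinematics(p,down(a0+s)))
for f in np.linspace(0,1,5)[1:]: ctrl.set_joints(n+f*(np.array(t)-n))
ctrl.sleep(.3)
R=Rn.from_quat(ctrl.read_tcp_rot()).as_matrix(); print("psi err deg",np.rad2deg(np.arctan2(R[1,1],R[0,1])-(a1+s)),ctrl.read_wrist_torque())
ctrl.gripper_to(.05); ctrl.move_linear(up,None,.1)
q=[.488,.15,.30]; ctrl.move_to(q,best(np.pi/2,q)); ctrl.sleep(.3)
im,P=shot()
a=ortho(im,P,.489,.1025,.060,.1,.1,1/4); b=ortho(im,P,.489,.1025,.096,.1,.1,1/4); c=ortho(im,P,.529,.293,.12,.2,.2,1/2)
save("dial3",np.hstack([np.vstack([a,b])[:,:],])); save("dial3",cv2.resize(np.hstack([a,b]),(800,400))); save("box3",c)
print(ctrl.read_time_s())
E
```

```text
0 1.9715832839085277
stop False
[0.4886332  0.10034683 0.07103849]
w 0.01296270424576639 58.60489368438721 [-1.44288261  0.73854521  5.71049971] [ 0.11604753  0.27474165 -0.01269641]
[ 6.18391509e-02  1.54397900e-01  2.02192006e+00  2.53891867e-04
  9.65010007e-01 -1.97152756e+00] [ 6.17252947e-02  1.55112065e-01  2.02243916e+00 -4.44089210e-16
  9.64041431e-01 -9.69968291e-01]
psi err deg 0.174134009713045 [ 0.56732074  0.33675342 -0.02484583]
12.6667
```

View pics/dial3.png

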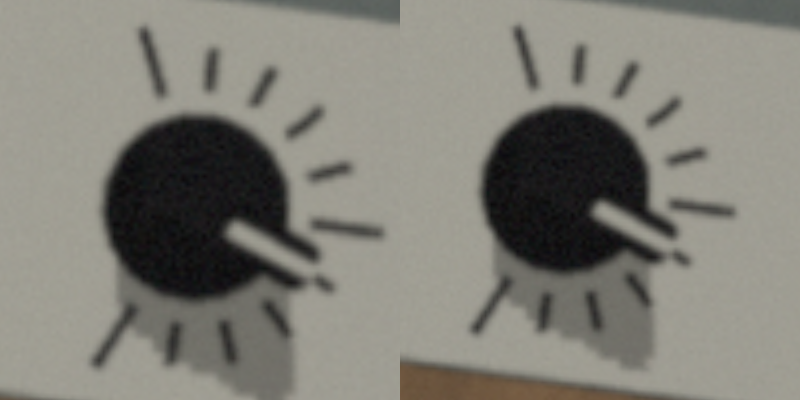

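The dial now points at mark 6: the mark is just past the pointer tip, at (328,285) in the left panel. I'll check the angle numerically and move over the lid in the same step.

```bash
python3 - <<'E'
from h import *
g=cv2.imread("pics/dial3.png",0)[:,400:]
s=g[190:260,185:285]
for th in(150,165,180):
    m=(s>th).astype(np.uint8); n,l,st,_=cv2.connectedComponentsWithStats(m)
    i=l[25,20:30].max(); y,x=np.nonzero(l==i); print(th,i,len(x),np.rad2deg(.5*np.arctan2(2*np.cov(x,y)[0,1],np.cov(x,y)[0,0]-np.cov(x,y)[1,1])))
p=[.44,-.42,.26]; ctrl.move_to([.45,-.2,.30],best(np.deg2rad(106.6),[.45,-.2,.30])); ctrl.move_to(p,best(np.deg2rad(106.6),p)); ctrl.gripper_to(.06); ctrl.sleep(.2)
im,P=shot()
a=ortho(im,P,.44,-.399,.010,.2,.15,.5); b=ortho(im,P,.44,-.399,.050,.2,.15,.5)
save("lid4",np.hstack([a,b])); print([ (d["position"],d["confidence"]) for d in ctrl.tip_of("lid_center","wrist")],ctrl.read_time_s(),ctrl.read_qpos()[5])
E
```

```text
150 2 280 28.96867413289564
165 0 7000 0.0
180 0 7000 0.0
[([0.2257, -0.3217, 0.0268], 0.98), ([0.4422, -0.3972, 0.0248], 0.94)] 15.975 0.4035913907676705
```

View pics/lid4.png

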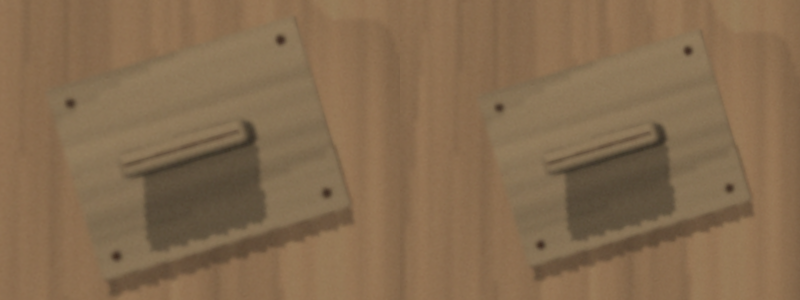

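The dial is within about 0.1 mark of 6. The left panel shows the lid corners at (50,92), (293,18), (350,208) and (108,282), so the centre is (0.440, -0.399) and the yaw 16.8°. The handle at z = 50 mm agrees to within 1.5 mm. Next I grasp the lid, lift it, and carry it across high up.

```bash
python3 - <<'E'
from h import *
a0=np.deg2rad(106.8); a1=np.deg2rad(90-21.0)
g=np.array([.4405,-.399,.017]); T=np.array([.5298,.2918,.147])
k=lambda p,a:(abs(j[5]) if (j:=ctrl.inverse_kinematics(p,down(a))) is not None else 9)
s=min((0,np.pi),key=lambda s:max(k(g,a0+s),k(T,a1+s))); print(s,k(g,a0+s),k(T,a1+s))
ctrl.move_to(g+[0,0,.1],down(a0+s)); print(ctrl.move_linear(g,None,.08,f_stop=10)); z0=ctrl.read_tcp_pos()
ctrl.gripper_to(0); print(z0,ctrl.read_tcp_pos(),ctrl.read_width(),ctrl.read_gripper_force())
ctrl.move_linear(g+[0,0,.03],None,.06); print("F",ctrl.read_wrist_force(),ctrl.read_width())
ctrl.move_linear(g+[0,0,.243],None,.15)
ctrl.move_linear([*T[:2],.26],down(a1+s),.14)
ctrl.sleep(.3); im,P=shot(); save("hold5w",im); np.savez("h5.npz",im=im,E=P["extrinsics"],K=P["intrinsics"],t=ctrl.read_tcp_pos())
c=ctrl.read_camera("scene"); save("hold5s",c)
print(ctrl.read_tcp_pos(),[ (d["position"],d["confidence"]) for d in ctrl.tip_of("lid_center","scene")],ctrl.read_time_s())
save("hold5",np.hstack([cv2.resize(im,(480,360)),c[80:320,300:520][:, :, :][:240,:220].repeat(1,0)]) if 0 else cv2.resize(im,(640,480)))
E
```

```text
3.141592653589793 0.4235253199767719 2.324760233789652
False
[ 0.44097423 -0.39953746  0.0177517 ] [ 0.44076416 -0.39930146  0.01740087] 0.01129941116154509 59.20317471027374
F [-0.21641357  0.18167253 -1.718859  ] 0.01125901859437562
[0.52981175 0.29179768 0.26001599] [([0.5285, 0.296, 0.268], 0.89), ([0.4443, -0.1845, 0.0011], 0.72), ([0.2246, -0.3214, 0.024], 0.7)] 26.2917
```

View pics/hold5.png

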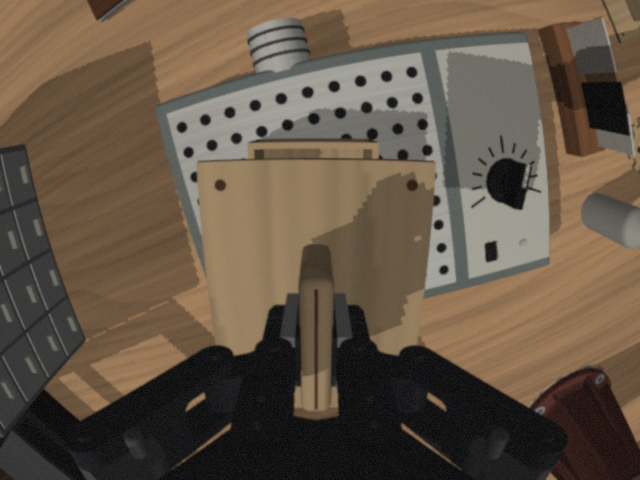

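In the wrist view the lid's front panel corners are at (198,161) and (434,160). The box rim's outer far edge shows beneath it, from (249,142) to (378,142). I'll turn these into offsets in the tool frame.

```bash
python3 - <<'E'
from h import *
from scipy.optimize import fsolve
d=np.load("h5.npz"); P=dict(extrinsics=d["E"],intrinsics=d["K"]); t=d["t"]
R=Rn.from_quat(ctrl.read_tcp_rot()).as_matrix()
def ray(uv,z): 
    s=fsolve(lambda a: proj(np.array([a[0],a[1],z]),P)-uv, t[:2]+R[:2,0]*.05); return (R.T@(np.array([*s,z])-t))[:2]*1000
l=[ray(u,.2526) for u in((198,161),(434,160))]; b=[ray(u,.12) for u in((249,142),(378,142))]
for n,e in(("lid",l),("box",b)):
    v=e[1]-e[0]; print(n,"corners",np.round(e,1).tolist(),"mid",np.mean(e,0),"len",np.linalg.norm(v),"yaw deg",np.rad2deg(np.arctan2(-v[0],v[1])))
E
```

```text
lid corners [[64.6, -48.1], [65.1, 49.5]] mid [64.84621643  0.70487279] len 97.64891599094798 yaw deg -0.24095253244159698
box corners [[64.3, -50.0], [64.2, 47.8]] mid [64.28881022 -1.10985233] len 97.75406250239686 yaw deg 0.07156346847486304
```

The lid is held centred and the box is aligned within about 1–2 mm. I'll shift by -1.2 mm along tool y and lower.

```bash
python3 - <<'E'
from h import *
R=Rn.from_quat(ctrl.read_tcp_rot()).as_matrix()
T=np.array([.5298,.2918,0])+R[:,1]*-.0012; T[2]=.170
ctrl.move_linear(T,None,.08); T[2]=.1474
print(ctrl.move_linear(T,None,.04,f_stop=5)); ctrl.sleep(.5)
im,P=shot(); s=ctrl.read_camera("side"); c=ctrl.read_camera("scene")
print(ctrl.read_tcp_pos(),ctrl.read_wrist_force(),ctrl.read_width(),ctrl.read_time_s())
for n in("side","scene"): print([(np.round(d["position"],3),d["confidence"]) for d in ctrl.tip_of("box_rim",n)+ctrl.tip_of("lid_center",n)])
z=lambda i,x,y,w,h:cv2.resize(i[y:y+h,x:x+w],(400,300),interpolation=cv2.INTER_CUBIC)
save("fin6",np.vstack([np.hstack([z(s,100,250,200,150),z(c,350,140,132,99)]),np.hstack([z(im,0,0,640,480),z(im,160,80,320,240)])]))
E
```

```text
False
[0.53023083 0.29293385 0.14741698] [-0.76983036 -0.36388009 -1.56964079] 0.011084571713961103 28.9333
[(array([0.531, 0.29 , 0.154]), 0.94), (array([ 0.226, -0.321,  0.026]), 0.61), (array([0.485, 0.101, 0.089]), 0.47)]
[(array([0.53 , 0.294, 0.119]), 0.6), (array([ 0.222, -0.321,  0.026]), 0.64), (array([0.528, 0.297, 0.153]), 0.6)]
```

View pics/fin6.png

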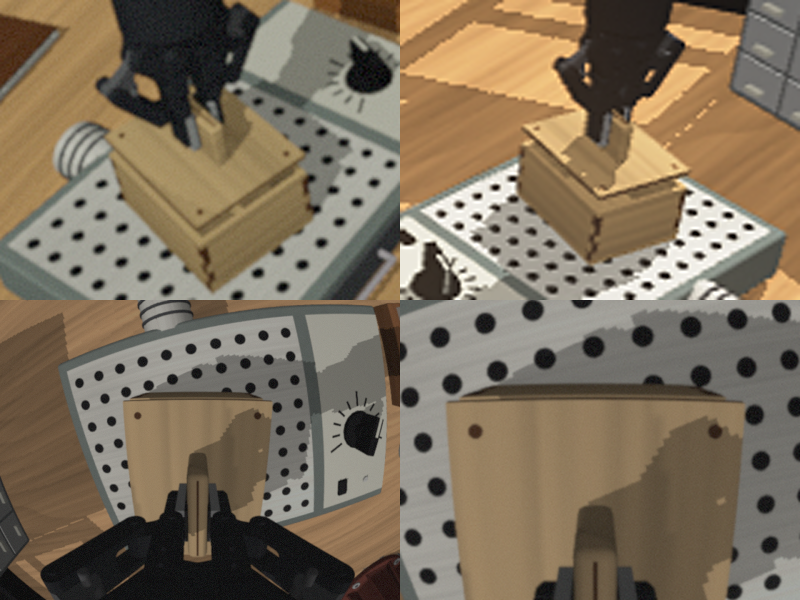

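The lid hovers level over the box with an even gap of about 1 cm. In the lower-right crop the lid edge midpoint is at column 595 and the box edge midpoint at about 596. The dial still points at mark 6, so I'm handing in.

```bash
python3 -c "
from plant import ctrl
print(ctrl.sign_off())"
```

```text
the job is handed in; nothing more can be done
None
```

I turned the dial to mark 6 (about 0.1 mark short by my image measurement) and handed the job in at about 29 s, with the oblong lid still gripped, level and centred over the box to within 1–2 mm, about 1 cm above the rim.

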